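# Hang the rinse basket on the spring-balanced drip arm

## Robot

A 6-joint arm with a two-finger parallel gripper is mounted at the origin on a cart in front of the work surface, level with it; the furniture and walls round the work are solid. World frame = base frame: x ahead of the robot, y to its left, z up, the work surface at z = 0. Lengths are in m, angles in rad, forces in N, time in s.
With the tool pointing down it reaches from about 0.25 to 0.775 m from the base axis. Payload 4 kg.
Tool frame: the origin (TCP) lies on the centre line of the jaws, within the pads' length; the fingertips stand 22 mm ahead of it and the grasp point (between the pads) lies 3 mm ahead of it; z points along the fingers, y is the direction in which the jaws open and shut (so a half turn about z gives the same grasp; the last joint's range is limited). The gripper opens to 94 mm and grips with 3 to 60 N. Pads are 16 mm wide; open, the fingers measure 119 mm over their backs; the gripper's body (75 mm by 177 mm) begins 78 mm behind the grasp point.
Start: joints at [-1.315, 0.087, 1.371, -0, 1.684, -0.103], TCP at [0.193, -0.515, 0.202] pointing down, gripper open.
Joint ranges: [-3.1, 3.1], [-0.76, 2.03], [0.27, 2.55], [-1.08, 4.22], [0.17, 2.65], [-2.57, 2.57]. Speed limits (rad/s): [2.79, 2.79, 3.14, 3.14, 3.14, 3.14].

## Interface

Orientations are given as [roll, pitch, yaw] about the fixed x, y, z axes, in that order (R = Rz(yaw) Ry(pitch) Rx(roll)).
In Python, from bench import robot gives the robot as it stands. The module is installed in compiled form; this text tells all that it offers.
- The arm moves only by the shell command python3 -m inch 'ROWS'. ROWS is JSON, a list of rows, each an object with "linear": the shift along the world's x, y, z scaled (see below), a list of three; "twist": the turn about the world's z scaled (see below); "gripper": the opening, from 0 (shut) to 1 (fully open). In form: [{"linear": [x, y, z], "twist": twist, "gripper": gripper}, ...]. A call has 1 to 10 rows; each row is the pose to reach, as a shift and turn from the pose commanded when the call began; what a row does not reach only later rows make up. The controller multiplies each number of a shift by 0.1 m and each number of a turn by 60 degrees. A row lasts 1/12 s, in which the tool goes at most 41.7 mm and 7.16 degrees, less where a joint would pass 70% of its speed; a pose out of reach is approached as far as the arm can. A call with a number of a shift or a turn outside -1 to 1 is refused whole. A call with a gripper value outside its range is refused whole. The fingers move at their own pace and stop on an object; the grip force is fixed at half the most. Time passes only in rows, so rows that repeat a pose let the fingers close. It gives the time, the measured TCP pose, the force and the opening at its end, in the units of the state.
- robot.get_obs(): the state, without advancing time (a new reading comes with each control period).
- robot.snapshot(name): name is "scene" or "top"; returns a dict with "image" (480x640x3 uint8, red, green, blue), "depth" (480x640 float32, m along the optical axis (not along the pixel's ray), 0 where there is no reading), "mtx" (3x3 intrinsics, pixels), "k1" (the pictures are not rectified: a ray, as slopes to the right and down, at radius r is drawn at 1 + k1 r^2 times it, then the intrinsics apply), "rvec" (rotation vector, rad) and "tvec" (3), from world to camera coordinates, as OpenCV has them. Camera axes: x right, y down, z forward; pixel columns grow to the right and rows downward; lengths in m; the calibration is good to about 2 mm. A picture is of the moment at which its call begins.
- robot.close_job(): hands the job in, once; it reports no verdict.
The state is a dict: "time": time; "joint_positions": joint angles; "qvel": joint speeds; "joint_torque": joint torques, N m; "tool_pos": TCP position; "ee_rot": TCP orientation; "wrist_force": force on the tool from outside, world axes, zero at the start; "wrist_torque": the same for the moment, N m; "width": finger opening in m.
Only numpy, scipy, OpenCV 4.12 (cv2) and the standard library are available. Lean on these libraries where they do the work, as an engineer would, in place of code of your own. Each camera call takes 0.05 s, during which the arm holds its last target.

## Task

Hang the wire rinse basket by its collar in the fork of the spring-balanced arm, over the drip tray. The arm sinks under the weight: let the basket down with it, and let go only once the arm carries the basket and has settled, so that it neither drops nor springs up. Leave the beaker where it stands.

Things in the scene. Friction and masses are not known exactly. Their poses are not given: they have to be found in the camera images.
- basket: Round steel wire basket, 70 mm across and 50 mm high, loose, upright, about 0.45 kg (up to a fifth more or less). Above it, on its axis: a bail, a neck 12 mm thick (clear from 74 to 110 mm above the underside), a flat collar 44 mm across (110 to 116 mm) and a white round grip 22 mm across (116 to 171 mm). Origin at the centre of its underside, z up.
- basket_grip (a point): Centre of the basket's white grip (22 mm across, 55 mm tall), on the basket's axis, 143.5 mm above its underside and 33.5 mm above the underside of the collar. Take it here from above.
- basket_neck (a point): Point on the basket's axis at the underside of the collar, 110 mm above the basket's underside; it comes to lie on the fork's top face.
- fork_seat (a point): Middle of the fork's slot, on the top face of the level fork; 235 mm above the worktop while the arm is empty. x points from the slot's open mouth inwards to the post, z up. Slot 26 mm wide (along y), open at x = -32 mm, closed at x = +13 mm. The basket's neck enters from the mouth with the collar held above the lips; then the collar is let down on the prongs.
- fork_head: The steel fork with its bracket, the moving end of the arm; stays level as the arm sinks. Two prongs 12 mm wide, 6 mm thick, each with a stop lip 8 mm high at its tip (x = -32 to -26 mm from the seat); nothing else stands above the fork within 200 mm of the seat. Origin at a pivot 60 mm inwards (+x) of the seat and 12 mm below it, axes as the seat's.
- balance_arm (a joint): Swing of the 170 mm spring-balanced arm, rad: 0 empty at its upper stop, growing as the fork sinks (170 mm a rad), lower stop 0.5. The fork starts to sink at about 1.5 N, then 1 mm for each 0.065 N, lightly damped. Under the hanging basket it rests 30 to 60 mm below its empty height (0.17 to 0.36 rad); pressed lower it springs up when let go.
- beaker: Small clear beaker, 57 mm across and 60 mm high, loose, upright; a bystander. Origin at the centre of its underside.
Not all that is in view belongs to the job. What is meant by the basket is not green, red or yellow, and is the smaller of those in its own colour.

How it is judged:
By the outcome, as a careful person would: the job done as asked, in the order asked, and still so for the second after the job is handed in, with the robot touching nothing.
It also fails if it takes over 58 s, if anything falls off the work surface, if the arm or the gripper's body presses on something with over 40 N, if the wrist force passes 120 N, or if a joint passes its speed limit or range.

## Working session

There is one attempt and no reset: what is moved stays moved. The work goes in short steps, Python scripts to look and compute and a shell command to move; the robot and the scene stay as the last step left them, time stands still between calls to the robot, and variables do not carry over. Pictures are saved under pics/ and viewed, and the job is handed in when it is done.

```bash
mkdir -p pics; cat > h.py <<'E'
import numpy as np, cv2
from bench import robot
def snap(n,f):
    s=robot.snapshot(n); cv2.imwrite('pics/'+f,s['image'][...,::-1]); np.savez('pics/'+f[:-4]+'.npz',**s); return s
def load(f): return dict(np.load('pics/'+f+'.npz'))
def slopes(s,uv):
    m=s['mtx'];k=float(s['k1']);uv=np.atleast_2d(np.float64(uv))
    return cv2.undistortPoints(uv[:,None],m,np.array([k,0,0,0,0.]))[:,0]
def cam(s):
    R=cv2.Rodrigues(np.float64(s['rvec']))[0];t=np.float64(s['tvec']).ravel();return R,t,-R.T@t
def plane(s,uv,z):
    R,t,c=cam(s);d=np.c_[slopes(s,uv),np.ones(len(np.atleast_2d(uv)))]@R
    return c+d*((z-c[2])/d[:,2])[:,None]
def dep(s,uv):
    R,t,c=cam(s);uv=np.atleast_2d(uv);Z=np.array([s['depth'][int(v),int(u)] for u,v in uv])
    return c+(np.c_[slopes(s,uv),np.ones(len(uv))]*Z[:,None])@R
def cloud(s):
    v,u=np.mgrid[:480,:640];P=np.c_[u.ravel(),v.ravel()]
    R,t,c=cam(s);Z=s['depth'].ravel().astype(float)
    W=c+(np.c_[slopes(s,P),np.ones(len(P))]*Z[:,None])@R
    W[Z==0]=np.nan
    return W.reshape(480,640,3)
def proj(s,X):
    return cv2.projectPoints(np.float64(X).reshape(-1,1,3),np.float64(s['rvec']),np.float64(s['tvec']),s['mtx'],np.array([float(s['k1']),0,0,0,0]))[0][:,0]
E
python3 -c "
from h import *
for n in('scene','top'):
    s=snap(n,n+'0.png');print(n,cam(s)[2],s['mtx'].ravel(),s['k1'])
print(robot.get_obs())"
```

```text
scene [-0.01754778  1.0303307   0.72460123] [590.27714606   0.         317.15678842   0.         590.27714606
 225.51685086   0.           0.           1.        ] -0.09540491863833811
top [0.46886092 0.07252365 1.19815935] [448.08114795   0.         318.97806247   0.         448.08114795
 233.59183612   0.           0.           1.        ] -0.10766731658009426
{'time': 0.1, 'joint_positions': array([-1.31507297e+00,  8.78794839e-02,  1.37205108e+00, -1.22392330e-05,
        1.68362232e+00, -1.03110771e-01]), 'qvel': array([ 7.23927773e-05, -2.18330718e-03, -3.15295869e-03, -4.05572537e-04,
       -9.37503840e-05, -8.06800379e-04]), 'joint_torque': array([ 1.73851673e-03, -3.41251051e+01, -3.03301549e+01,  7.20123458e-02,
        3.04297206e-02, -9.46622458e-05]), 'tool_pos': array([ 0.19301155, -0.51449556,  0.20094852]), 'ee_rot': array([-3.13964158e+00, -1.89663304e-04,  3.58832573e-01]), 'wrist_force': array([-0.53338976,  0.15428123, -0.23253137]), 'wrist_torque': array([ 0.03347715,  0.03145068, -0.01708714]), 'width': 0.09430666157017424}
```

View pics/scene0.png

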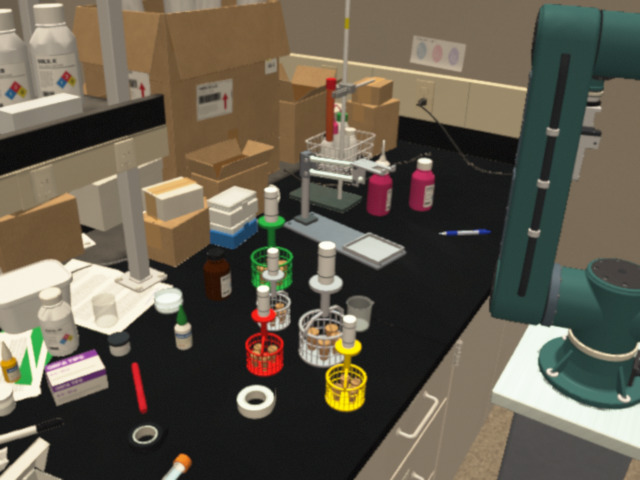

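View pics/top0.png

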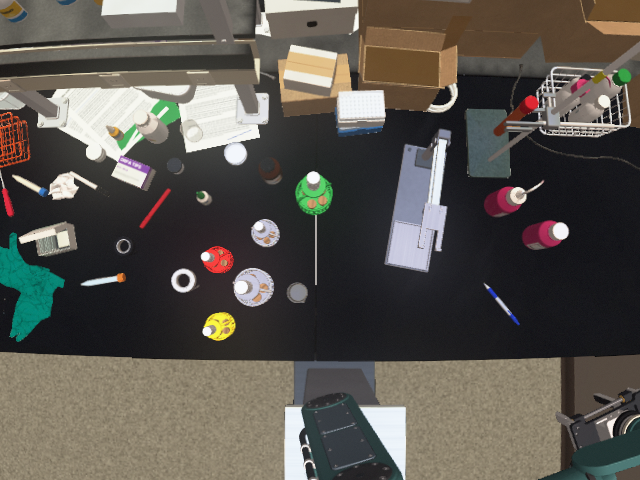

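The grey baskets are a small one at top (265,233) and scene (275,300), and a larger one at top (253,287). The target is the small one. The beaker is at top (297,292) and the fork is around top (433,225). I'll zoom in.

```bash
python3 -c "
from h import *
a=load('top0')['image'];b=load('scene0')['image']
A=cv2.resize(a[130:280,380:460],None,fx=4,fy=4,interpolation=2);B=cv2.resize(a[200:350,190:330],None,fx=3,fy=4,interpolation=2)
cv2.imwrite('pics/z1.png',np.hstack([A,B])[...,::-1])
A=cv2.resize(b[140:280,270:420],None,fx=4,fy=4,interpolation=2)
cv2.imwrite('pics/z2.png',A[...,::-1])
A=cv2.resize(b[180:370,220:380],None,fx=3,fy=3,interpolation=2)
cv2.imwrite('pics/z3.png',A[...,::-1])
"
```

```text
(no output)
```

View pics/z1.png

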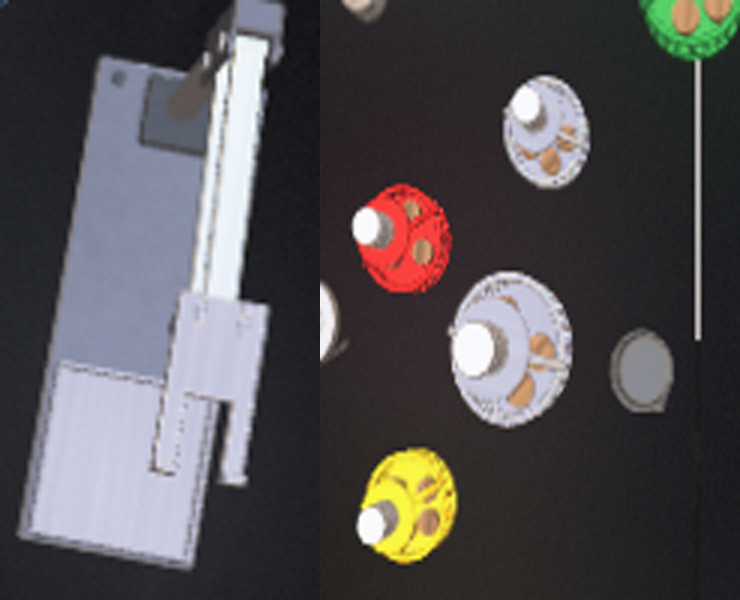

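View pics/z2.png

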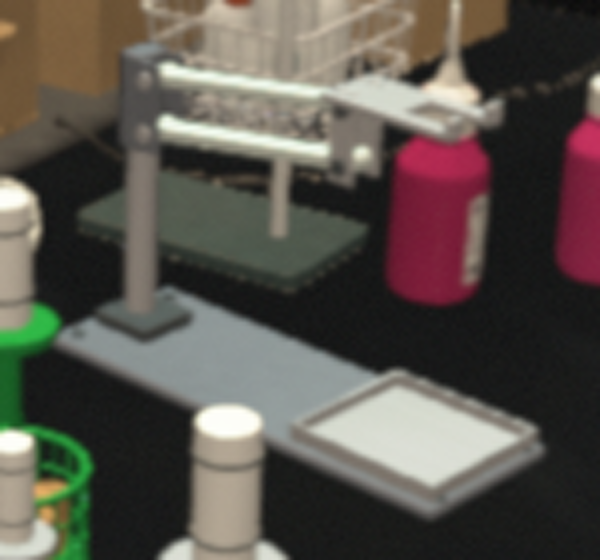

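View pics/z3.png

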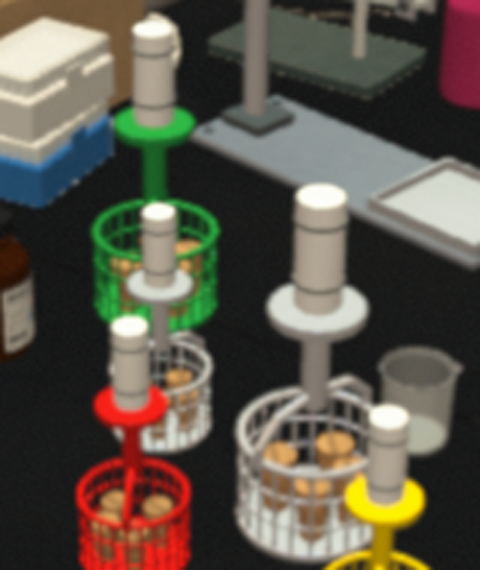

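```bash
python3 -c "
from h import *
s=load('top0');a=s['image'];W=cloud(s)
# grip top: bright white
for n,(r0,r1,c0,c1) in dict(small=(215,240,248,275),big=(275,300,238,262),red=(245,265,200,220),yel=(315,340,200,220),green=(170,190,305,325)).items():
    sub=a[r0:r1,c0:c1].astype(int);m=(sub.min(2)>235).astype(np.uint8)
    k,l,st,ce=cv2.connectedComponentsWithStats(m);i=1+np.argmax(st[1:,4]);uv=ce[i]+[c0,r0]
    print(n,uv,st[i],plane(s,uv,.171),np.nanmedian(W[r0:r1,c0:c1][l==i],0))
Z=W[...,2]
m=((Z>.215)&(Z<.26)).astype(np.uint8);m[:, :380]=0;m[:,460:]=0;m[:125]=0;m[290:]=0
k,l,st,ce=cv2.connectedComponentsWithStats(m);print(st)
for v in range(195,256,3):
    us=np.where(m[v])[0]
    print(v,''.join('#' if m[v,u] else '.' for u in range(410,455)),np.round(np.nanmedian(Z[v][m[v]>0]),4) if len(us) else '')
"
```

```text
small [258.25       225.61538462] [ 7  7  8  8 52] [[0.60436124 0.21131348 0.171     ]] [0.60365605 0.21186184 0.16977508]
big [241.63106796 286.80582524] [  0   6   9  13 103] [[0.46316083 0.24693575 0.171     ]] [0.46314869 0.23593049 0.23643844]
red [205. 256.] [ 2  7  7  9 49] [[0.53314981 0.33363685 0.171     ]] [0.53331871 0.33397374 0.16995122]
yel [206.52542373 331.06779661] [ 3 12  8  9 59] [[0.36187356 0.3257528  0.171     ]] [0.36197944 0.32548215 0.16995315]
green [312.86538462 177.13461538] [  3   2  11  11 104] [[0.71956923 0.08546579 0.171     ]] [0.70499217 0.08439352 0.23280132]
[[     0      0    640    480 306202]
 [   444    132      1      1      1]
 [   449    133      1      1      1]
 [   443    135      1      1      1]
 [   437    167      1      1      1]
 [   442    169      1      1      1]
 [   418    173     29     79    991]
 [   438    172      2      2      2]]
195 ......................########............... 0.2204
198 ......................#######................ 0.2235
201 .....................########................ 0.2228
204 ...............##
[... 289 characters left out ...]
##############.......... 0.2334
222 ............######################........... 0.234
225 ...........#######################........... 0.2324
228 ...........######################............ 0.2333
231 ..........######............#####............ 0.2337
234 ..........######...........#####............. 0.2332
237 .........######............#####............. 0.2341
240 .........######...........#####.............. 0.2345
243 ........######............#####.............. 0.2341
246 ........######............#####.............. 0.2363
249 .........................######.............. 0.244
252 ............................................. 
255 .............................................
```

```bash
python3 -c "
from h import *
s=load('top0');a=s['image'];W=cloud(s);Z=W[...,2]
sub=(slice(212,242),slice(246,278))
m=((Z[sub]>.155)&(Z[sub]<.18)&(a[sub].min(2)>150));ys,xs=np.where(m)
(c,r)=cv2.minEnclosingCircle(np.c_[xs,ys].astype(np.float32));print('grip',len(xs),np.array(c)+[246,212],r,plane(s,np.array(c)+[246,212],.171),plane(s,[xs.mean()+246,ys.mean()+212],.171))
m=(Z>.215)&(Z<.26);L=[];R=[]
for v in range(231,249):
    us=np.array([u for u in range(415,450) if m[v,u]]);g=np.where(np.diff(us)>5)[0]
    if len(g): L.append((us[g[0]]+.5,v));R.append((us[g[0]+1]-.5,v))
print(L[0],L[-1],R[0],R[-1])
PL=plane(s,L,.235)[:,:2];PR=plane(s,R,.235)[:,:2]
dirs=[]
for P in(PL,PR):
    f=cv2.fitLine(P.astype(np.float32),2,0,.01,.01).ravel();f[:2]*=np.sign(f[0]);print(f,np.degrees(np.arctan2(f[1],f[0])));dirs.append(f)
d=(dirs[0][:2]+dirs[1][:2]);d/=np.linalg.norm(d);n=np.array([-d[1],d[0]])
print('gap',(PL@n).mean()-(PR@n).mean(),'mid',((PL@n).mean()+(PR@n).mean())/2)
mid=((PL@n).mean()+(PR@n).mean())/2
# outer edges angle
e=[];E=[]
for v in range(208,247):
    us=[u for u in range(415,450) if m[v,u]];e.append((us[0]-.5,v));E.append((us[-1]+.5,v))
for q in(e,E):
    P=plane(s,q,.235)[:,:2];f=cv2.fitLine(P.astype(np.float32),1,0,.01,.01).ravel();print('outer',np.degrees(np.arctan(f[1]/f[0])),np.median(P@n))
# closed end / tips along d, from top cloud points
k=m.copy();k[:200]=0;k[256:]=0;k[:,:412]=0;k[:,450:]=0
ys,xs=np.where(k);P=plane(s,np.c_[xs,ys],.235)[:,:2];A=P@d;B=P@n-mid
for nm,lo,hi in(('L',.014,.024),('gap',-.01,.01),('R',-.024,-.014)):
    q=A[(B>lo)&(B<hi)];print(nm,q.min(),q.max())
print('dir',d,n)
# beam
for v in range(135,206,6):
    us=np.where((Z[v,415:455]>.15))[0]+415
    if len(us): print(v,us[0],us[-1],np.round(Z[v,us].max(),3),np.round(W[v,us[np.argmax(Z[v,us])],:2],3))
"
```

```text
grip 64 [259.27777767 226.        ] 4.7223219871521 [[0.60347208 0.20890698 0.171     ]] [[0.60383298 0.20995915 0.171     ]]
(np.float64(425.5), 231) (np.float64(422.5), 248) (np.float64(437.5), 231) (np.float64(434.5), 248)
[ 0.9838804  -0.17882778  0.5671133  -0.1582029 ] -10.301488
[ 0.9823385  -0.18711258  0.56720567 -0.18432343] -10.784325
gap 0.02566265122555539 mid -0.06459774117151332
outer -10.739378 -0.03919204028432647
outer -10.450545 -0.08833482779463284
L 0.5668552787554642 0.6689936889685
gap 0.61190910495172 0.6785411293552575
R 0.5669311909428296 0.6687053520885777
dir [ 0.9831182 -0.1829718] [0.1829718 0.9831182]
135 434 450 0.216 [ 0.811 -0.213]
141 432 450 0.21 [ 0.798 -0.229]
147 430 447 0.206 [ 0.785 -0.208]
153 433 444 0.209 [ 0.77  -0.207]
159 432 443 0.211 [ 0.755 -0.198]
165 431 443 0.212 [ 0.74  -0.195]
171 431 442 0.212 [ 0.726 -0.207]
177 431 441 0.217 [ 0.711 -0.193]
183 430 440 0.219 [ 0.697 -0.192]
189 429 440 0.223 [ 0.682 -0.191]
195 428 439 0.224 [ 0.668 -0.192]
201 428 438 0.226 [ 0.654 -0.184]
```

The small grip is at (0.604, 0.210). The seat is at (0.576, -0.173), with the fork's x axis at -10.5° in world. The beam tilts up about 0.15 rad towards the fork, so it should move little sideways as it sinks. The path at z = 0.30 is clear, so I'll go there.

```bash
python3 -m inch '[{"linear":[0.1,0.2,0.3],"twist":0,"gripper":1},{"linear":[0.25,0.45,0.6],"twist":0,"gripper":1},{"linear":[0.4,0.7,0.9],"twist":0,"gripper":1},{"linear":[0.51,0.9,1],"twist":0,"gripper":1},{"linear":[0.51,0.9,1],"twist":0,"gripper":1}]'
for i in 1; do python3 -m inch '[{"linear":[0.17,0.3,0],"twist":0,"gripper":1},{"linear":[0.34,0.6,0],"twist":0,"gripper":1},{"linear":[0.51,0.9,0],"twist":0,"gripper":1}]'; done
python3 -m inch '[{"linear":[0.17,0.3,0],"twist":0,"gripper":1},{"linear":[0.34,0.6,0],"twist":0,"gripper":1},{"linear":[0.51,0.9,0],"twist":0,"gripper":1}]'
python3 -m inch '[{"linear":[0.17,0.3,0],"twist":0,"gripper":1},{"linear":[0.34,0.6,0],"twist":0,"gripper":1},{"linear":[0.51,0.9,0],"twist":0,"gripper":1}]'
```

```text
time: 0.52
tool_pos: [0.2464, -0.4233, 0.307]
ee_rot: [3.134, -0.002, 0.363]
wrist_force: [0.9, -0.4, 0.6]
width: 0.0937
time: 0.77
tool_pos: [0.295, -0.3343, 0.3004]
ee_rot: [-3.139, 0.001, 0.357]
wrist_force: [1.0, 0.1, 0.1]
width: 0.0941
time: 1.02
tool_pos: [0.3462, -0.2439, 0.3005]
ee_rot: [-3.14, 0.001, 0.358]
wrist_force: [-0.3, -0.1, -0.4]
width: 0.0939
time: 1.27
tool_pos: [0.3973, -0.1538, 0.3006]
ee_rot: [-3.14, 0.002, 0.358]
wrist_force: [0.5, 0.0, -0.3]
width: 0.0939
```

Tracks well. Four more.

```bash
python3 -m inch '[{"linear":[0.17,0.3,0],"twist":0,"gripper":1},{"linear":[0.34,0.6,0],"twist":0,"gripper":1},{"linear":[0.51,0.9,0],"twist":0,"gripper":1}]'
python3 -m inch '[{"linear":[0.17,0.3,0],"twist":0,"gripper":1},{"linear":[0.34,0.6,0],"twist":0,"gripper":1},{"linear":[0.51,0.9,0],"twist":0,"gripper":1}]'
python3 -m inch '[{"linear":[0.17,0.3,0],"twist":0,"gripper":1},{"linear":[0.34,0.6,0],"twist":0,"gripper":1},{"linear":[0.51,0.9,0],"twist":0,"gripper":1}]'
python3 -m inch '[{"linear":[0.17,0.3,0],"twist":0,"gripper":1},{"linear":[0.34,0.6,0],"twist":0,"gripper":1},{"linear":[0.51,0.9,0],"twist":0,"gripper":1},{"linear":[0.51,0.9,0],"twist":0,"gripper":1}]'
python3 -c "
from h import *
s=snap('scene','s1.png');print(robot.get_obs()['tool_pos'])
b=load('scene0');print(proj(b,[[.6037,.21,.171],[.6037,.21,.116],[.6037,.21,.11]]))"
```

```text
time: 1.52
tool_pos: [0.4485, -0.0638, 0.3006]
ee_rot: [-3.141, 0.002, 0.358]
wrist_force: [0.2, 0.7, 0.2]
width: 0.094
time: 1.77
tool_pos: [0.4996, 0.0261, 0.3004]
ee_rot: [-3.141, 0.002, 0.359]
wrist_force: [0.3, -0.3, 0.1]
width: 0.094
time: 2.02
tool_pos: [0.5507, 0.1161, 0.3001]
ee_rot: [-3.142, 0.003, 0.359]
wrist_force: [0.9, -1.5, -0.2]
width: 0.0941
time: 2.35
tool_pos: [0.6027, 0.2094, 0.2964]
ee_rot: [-3.139, 0.006, 0.364]
wrist_force: [-1.2, -0.7, -1.2]
width: 0.0939
[0.60183977 0.2069067  0.29729515]
[[274.13679163 249.43037891]
 [274.37026303 273.46601708]
 [274.39595243 276.02709517]]
```

View pics/s1.png

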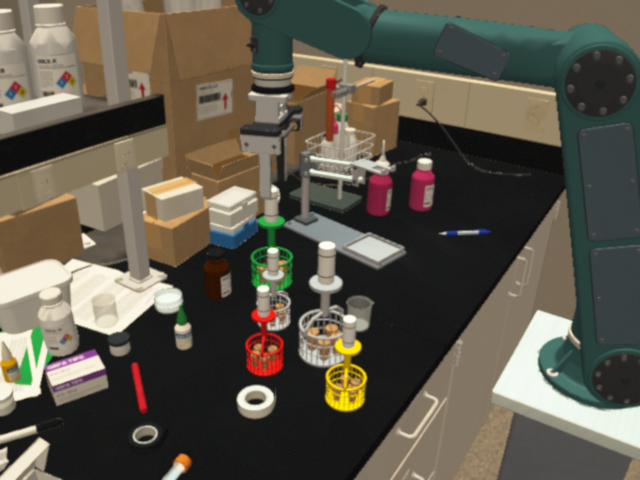

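The scene view agrees with the measurement within 1 px: grip top at (273,250) against the projected (274,249). I'll descend in two stages.

```bash
python3 -m inch '[{"linear":[0,0,-0.2],"twist":0,"gripper":1},{"linear":[0.0,0.0,-0.5],"twist":0,"gripper":1},{"linear":[0,0,-0.8],"twist":0,"gripper":1},{"linear":[0,0,-0.9],"twist":0,"gripper":1},{"linear":[0,0,-0.9],"twist":0,"gripper":1},{"linear":[0,0,-0.9],"twist":0,"gripper":1},{"linear":[0,0,-0.9],"twist":0,"gripper":1}]'; python3 -c "
from h import *
print(robot.get_obs()['tool_pos'])"
```

```text
time: 2.98
tool_pos: [0.602, 0.2046, 0.2145]
ee_rot: [3.141, -0.004, 0.358]
wrist_force: [-0.8, 0.8, 0.5]
width: 0.0939
[0.60204905 0.20463811 0.21452041]
```

```bash
python3 -m inch '[{"linear":[0.02,0.05,0],"twist":0,"gripper":1},{"linear":[0.02,0.05,-0.2],"twist":0,"gripper":1},{"linear":[0.02,0.05,-0.4],"twist":0,"gripper":1},{"linear":[0.02,0.05,-0.55],"twist":0,"gripper":1},{"linear":[0.02,0.05,-0.6],"twist":0,"gripper":1},{"linear":[0.02,0.05,-0.6],"twist":0,"gripper":1},{"linear":[0.02,0.05,-0.6],"twist":0,"gripper":1},{"linear":[0.02,0.05,-0.6],"twist":0,"gripper":1}]'; python3 -c "
from h import *
s=snap('scene','s2.png')
cv2.imwrite('pics/s2z.png',cv2.resize(s['image'][160:340,200:360],None,fx=3,fy=3,interpolation=2)[...,::-1]);print(robot.get_obs()['tool_pos'])"
```

```text
time: 3.65
tool_pos: [0.6042, 0.2104, 0.1543]
ee_rot: [3.141, -0.004, 0.359]
wrist_force: [0.2, -0.2, 0.1]
width: 0.0939
[0.60421699 0.21033289 0.15424392]
```

View pics/s2z.png

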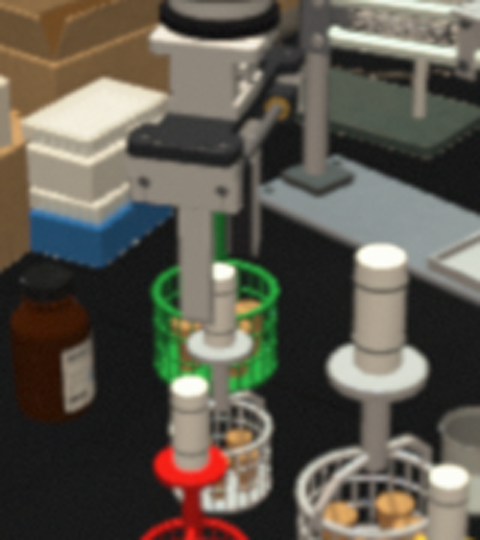

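The grip (crop (220,300)) is between the fingers. I'll go down 8 mm and close.

```bash
python3 -m inch '[{"linear":[0,0,-0.08],"twist":0,"gripper":1},{"linear":[0,0,-0.08],"twist":0,"gripper":1},{"linear":[0,0,-0.08],"twist":0,"gripper":0.6},{"linear":[0,0,-0.08],"twist":0,"gripper":0.4},{"linear":[0,0,-0.08],"twist":0,"gripper":0.3},{"linear":[0,0,-0.08],"twist":0,"gripper":0.2},{"linear":[0,0,-0.08],"twist":0,"gripper":0.1},{"linear":[0,0,-0.08],"twist":0,"gripper":0},{"linear":[0,0,-0.08],"twist":0,"gripper":0},{"linear":[0,0,-0.08],"twist":0,"gripper":0}]'
python3 -m inch '[{"linear":[0,0,0],"twist":0,"gripper":0},{"linear":[0,0,0],"twist":0,"gripper":0},{"linear":[0,0,0],"twist":0,"gripper":0}]'
```

```text
time: 4.53
tool_pos: [0.6032, 0.21, 0.144]
ee_rot: [3.142, -0.0, 0.359]
wrist_force: [-0.2, -0.6, -0.2]
width: 0.0441
time: 4.78
tool_pos: [0.6031, 0.21, 0.144]
ee_rot: [3.141, 0.0, 0.359]
wrist_force: [0.6, 0.3, 1.1]
width: 0.0242
```

```bash
python3 -m inch '[{"linear":[0,0,0],"twist":0,"gripper":0},{"linear":[0,0,0],"twist":0,"gripper":0},{"linear":[0,0,0],"twist":0,"gripper":0},{"linear":[0,0,0],"twist":0,"gripper":0}]'
python3 -m inch '[{"linear":[0,0,0.05],"twist":0,"gripper":0},{"linear":[0,0,0.1],"twist":0,"gripper":0},{"linear":[0,0,0.2],"twist":0,"gripper":0},{"linear":[0,0,0.4],"twist":0,"gripper":0},{"linear":[0,0,0.6],"twist":0,"gripper":0},{"linear":[0,0,0.8],"twist":0,"gripper":0},{"linear":[0,0,0.9],"twist":0,"gripper":0},{"linear":[0,0,0.9],"twist":0,"gripper":0}]'
python3 -m inch '[{"linear":[0,-0.1,0.2],"twist":0,"gripper":0},{"linear":[0,-0.2,0.4],"twist":0,"gripper":0},{"linear":[-0.05,-0.4,0.6],"twist":0,"gripper":0},{"linear":[-0.1,-0.6,0.7],"twist":0,"gripper":0},{"linear":[-0.2,-0.8,0.7],"twist":0,"gripper":0},{"linear":[-0.3,-1,0.7],"twist":0,"gripper":0},{"linear":[-0.3,-1,0.7],"twist":0,"gripper":0}]'
python3 -c "
from h import *
s=snap('scene','s3.png');s=snap('top','t3.png');o=robot.get_obs();print(o['tool_pos'],o['wrist_force'],o['wrist_torque'])"
```

```text
time: 5.12
tool_pos: [0.603, 0.2103, 0.144]
ee_rot: [-3.141, 0.0, 0.359]
wrist_force: [0.6, 1.3, 0.6]
width: 0.0211
time: 5.78
tool_pos: [0.6046, 0.2102, 0.2383]
ee_rot: [3.14, -0.007, 0.359]
wrist_force: [0.3, 0.3, -3.5]
width: 0.0216
time: 6.37
tool_pos: [0.5714, 0.1062, 0.3036]
ee_rot: [3.139, 0.004, 0.354]
wrist_force: [-0.1, 0.6, -4.1]
width: 0.0213
[0.57285853 0.10945622 0.30303024] [ 0.04740858  0.15914824 -4.58024304] [0.04108212 0.07771976 0.02297238]
```

View pics/s3.png

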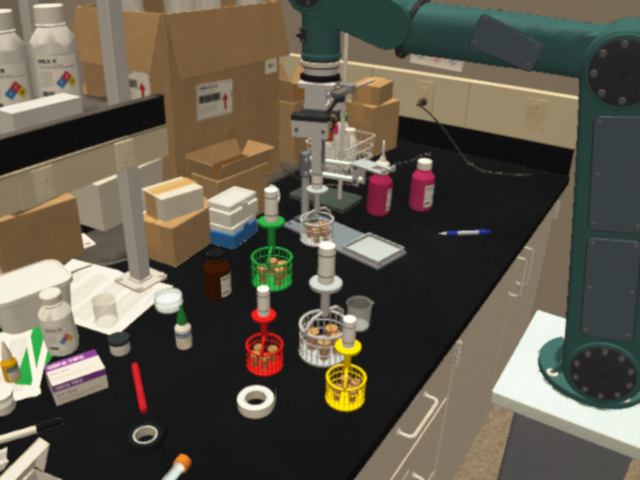

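Basket is held (about 4.4 N). Next I'll go to the point in front of the fork's mouth, (0.478, -0.155).

```bash
python3 -m inch '[{"linear":[-0.06,-0.17,0],"twist":0,"gripper":0},{"linear":[-0.13,-0.37,0],"twist":0,"gripper":0},{"linear":[-0.2,-0.57,0],"twist":0,"gripper":0},{"linear":[-0.26,-0.77,0],"twist":0,"gripper":0},{"linear":[-0.33,-0.95,0],"twist":0,"gripper":0}]'
python3 -m inch '[{"linear":[-0.06,-0.17,0],"twist":0,"gripper":0},{"linear":[-0.13,-0.37,0],"twist":0,"gripper":0},{"linear":[-0.2,-0.57,0],"twist":0,"gripper":0},{"linear":[-0.26,-0.77,0],"twist":0,"gripper":0},{"linear":[-0.33,-0.95,0],"twist":0,"gripper":0}]'
python3 -m inch '[{"linear":[-0.07,-0.17,0],"twist":0,"gripper":0},{"linear":[-0.15,-0.37,0],"twist":0,"gripper":0},{"linear":[-0.22,-0.55,0],"twist":0,"gripper":0},{"linear":[-0.26,-0.68,0],"twist":0,"gripper":0},{"linear":[-0.29,-0.74,0],"twist":0,"gripper":0},{"linear":[-0.29,-0.74,0],"twist":0,"gripper":0},{"linear":[-0.29,-0.74,0],"twist":0,"gripper":0},{"linear":[-0.29,-0.74,0],"twist":0,"gripper":0},{"linear":[-0.29,-0.74,0],"twist":0,"gripper":0}]'
python3 -c "
from h import *
s=snap('scene','s4.png');t=snap('top','t4.png');o=robot.get_obs();print(o['tool_pos'],o['wrist_force'])
A=cv2.resize(s['image'][90:290,270:430],None,fx=3,fy=3,interpolation=2);B=cv2.resize(t['image'][150:300,380:470],None,fx=3,fy=4,interpolation=2)
cv2.imwrite('pics/z4.png',np.hstack([A,B])[...,::-1])"
```

```text
time: 6.88
tool_pos: [0.5401, 0.0149, 0.3027]
ee_rot: [-3.141, 0.001, 0.36]
wrist_force: [-0.9, 0.3, -4.3]
width: 0.0217
time: 7.3
tool_pos: [0.5072, -0.0803, 0.3029]
ee_rot: [-3.141, 0.001, 0.36]
wrist_force: [-0.1, -0.2, -5.0]
width: 0.0214
time: 8.05
tool_pos: [0.4785, -0.153, 0.3039]
ee_rot: [-3.141, -0.0, 0.36]
wrist_force: [-0.4, -0.2, -3.5]
width: 0.0213
[ 0.47844487 -0.15322026  0.3040135 ] [ 0.42524662  1.07602669 -4.40159405]
```

View pics/z4.png

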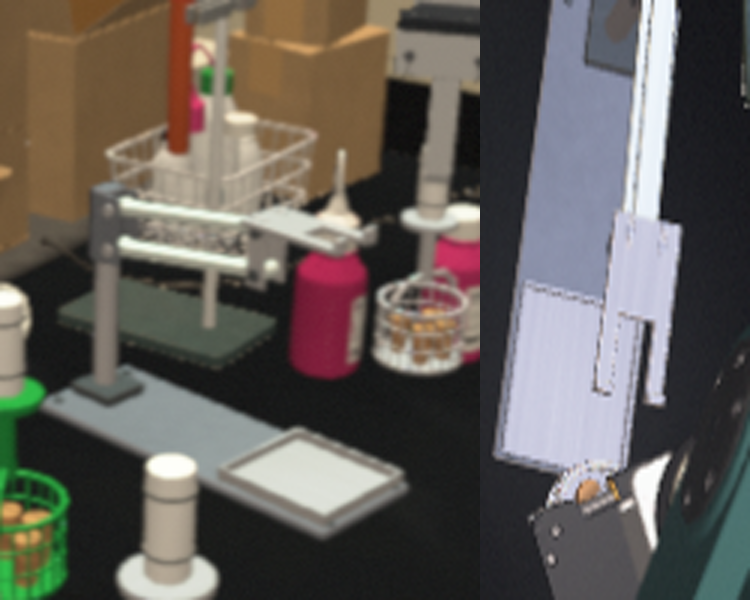

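```bash
python3 -c "
from h import *
b=load('s4');W=cloud(b)
x,y=.4784,-.1532
print(proj(b,[[x,y,.275],[x,y,.269],[x,y,.159]]))
Z=W[...,2];a=b['image']
# collar pixels
m=np.zeros(Z.shape,bool);m[150:182,398:432]=1
k=m&(np.abs(W[...,0]-x)<.035)&(np.abs(W[...,1]-y)<.035)&(Z>.262)&(Z<.282)
P=W[k];print(len(P),P.min(0),P.max(0),np.median(P,0))
for lo in np.arange(.255,.30,.004):
    q=(np.abs(W[...,0]-x)<.04)&(np.abs(W[...,1]-y)<.04)&(Z>=lo)&(Z<lo+.004);p=W[q]
    if len(p): v,u=np.where(q);print(round(lo,3),len(p),u.min(),u.max(),v.min(),v.max())
"
```

```text
[[414.57869088 162.58417366]
 [414.33357094 165.07498533]
 [409.94271323 209.15822449]]
129 [ 0.45976837 -0.17148945  0.26268362] [ 0.50249015 -0.12677048  0.28193358] [ 0.476728   -0.14130418  0.27597786]
0.255 8 410 414 170 171
0.259 8 410 414 168 170
0.263 4 411 414 168 168
0.267 3 407 422 165 167
0.271 34 403 422 163 167
0.275 75 403 422 159 166
0.279 17 409 421 160 162
0.283 16 409 418 158 160
0.287 15 409 418 157 159
0.291 16 409 418 155 157
0.295 17 409 418 153 155
0.299 18 409 418 151 154
```

```bash
python3 -c "
from h import *
b=load('s4');R,t,c=cam(b);print(R[0],'depth',(R@[.478,-.153,.27]+t)[2])
d=np.array([.9831,-.183]);n=np.array([.183,.9831])
def F(x,y,z): return [*(d*(.598+x)+n*(-.0646+y)),z]
pts=[F(-.032,.025,.243),F(-.032,.013,.243),F(-.032,-.025,.243),F(-.032,-.013,.243),F(.013,.013,.235),F(.013,-.013,.235),F(-.026,.013,.235),F(-.026,-.013,.235)]
p=proj(b,pts);print(p.round(1))
x0,y0=340,140;A=cv2.resize(b['image'][y0:y0+60,x0:x0+90],None,fx=8,fy=8,interpolation=2)[...,::-1].copy()
for i,q in enumerate(p): 
  cv2.circle(A,tuple(int(round(v)) for v in ((q-[x0,y0])*8+4)),3,(0,0,255) if i<4 else (0,255,0),-1)
cv2.imwrite('pics/z5.png',A)"
```

```text
[-0.8370349  -0.54661981  0.0240698 ] depth 1.335869788577674
[[383.7 170.5]
 [386.8 169.2]
 [396.5 165.5]
 [393.5 166.7]
 [371.7 167.5]
 [378.4 165. ]
 [384.5 171.8]
 [391.2 169.2]]
```

View pics/z5.png

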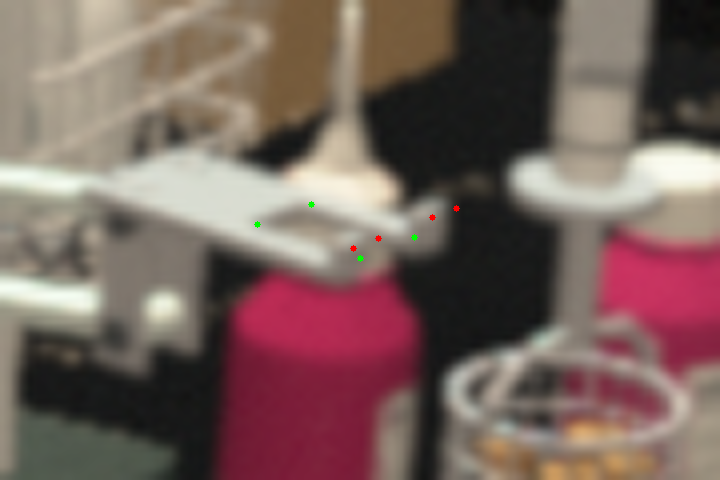

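Projection bias is the same (about 1 px right) for both the fork and the collar, so their relative alignment is good. I'll enter the fork halfway, then the rest.

```bash
python3 -m inch '[{"linear":[0.1,-0.03,0],"twist":0,"gripper":0},{"linear":[0.2,-0.05,0],"twist":0,"gripper":0},{"linear":[0.3,-0.07,0],"twist":0,"gripper":0},{"linear":[0.4,-0.085,0],"twist":0,"gripper":0},{"linear":[0.5,-0.105,0],"twist":0,"gripper":0},{"linear":[0.6,-0.125,0],"twist":0,"gripper":0},{"linear":[0.6,-0.125,0],"twist":0,"gripper":0},{"linear":[0.6,-0.125,0],"twist":0,"gripper":0}]'
python3 -c "
from h import *
s=snap('scene','s5.png');t=snap('top','t5.png');o=robot.get_obs();print(o['tool_pos'],o['wrist_force'])
A=cv2.resize(s['image'][120:230,320:430],None,fx=5,fy=5,interpolation=2)
cv2.imwrite('pics/z6.png',A[...,::-1])"
```

```text
time: 8.82
tool_pos: [0.5386, -0.1666, 0.3031]
ee_rot: [-3.14, 0.002, 0.359]
wrist_force: [-0.2, -0.7, -4.7]
width: 0.0215
[ 0.53803797 -0.16645971  0.30383156] [-0.28760514  0.49828488 -4.38885506]
```

View pics/z6.png

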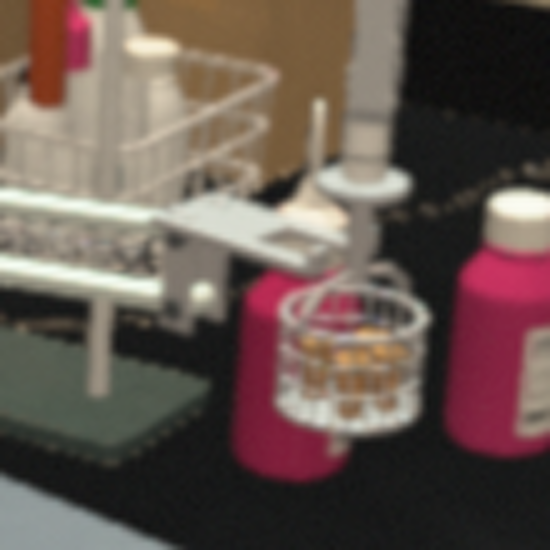

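Neck is at the mouth, with the collar well above the lips. I'll go on to the seat.

```bash
python3 -m inch '[{"linear":[0.1,-0.02,0],"twist":0,"gripper":0},{"linear":[0.2,-0.035,0],"twist":0,"gripper":0},{"linear":[0.3,-0.055,0],"twist":0,"gripper":0},{"linear":[0.38,-0.07,0],"twist":0,"gripper":0},{"linear":[0.38,-0.07,0],"twist":0,"gripper":0},{"linear":[0.38,-0.07,0],"twist":0,"gripper":0},{"linear":[0.38,-0.07,0],"twist":0,"gripper":0}]'
python3 -c "
from h import *
s=snap('scene','s6.png');t=snap('top','t6.png');o=robot.get_obs();print(o['tool_pos'],o['wrist_force'])
A=cv2.resize(s['image'][130:230,310:410],None,fx=6,fy=6,interpolation=2)
cv2.imwrite('pics/z7.png',A[...,::-1])"
```

```text
time: 9.5
tool_pos: [0.5733, -0.1711, 0.3016]
ee_rot: [-3.132, 0.007, 0.36]
wrist_force: [-4.7, 4.5, -8.5]
width: 0.0224
[ 0.57313797 -0.1711462   0.30170307] [-4.6927931   4.30724505 -8.41900827]
```

View pics/z7.png

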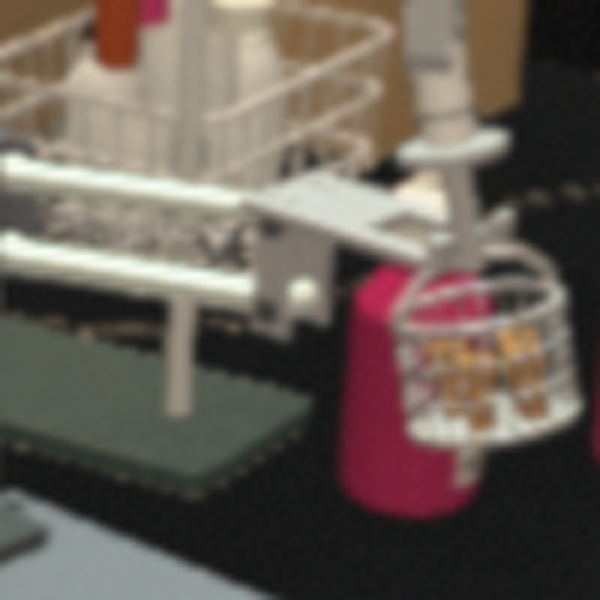

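The basket has tilted. The bail top (74 mm) met the fork's underside because I entered about 15 mm too high. I'll back straight out and check.

```bash
python3 -m inch '[{"linear":[-0.1,0.02,0],"twist":0,"gripper":0},{"linear":[-0.2,0.035,0],"twist":0,"gripper":0},{"linear":[-0.3,0.055,0],"twist":0,"gripper":0},{"linear":[-0.4,0.075,0],"twist":0,"gripper":0},{"linear":[-0.6,0.11,0],"twist":0,"gripper":0},{"linear":[-0.8,0.15,0],"twist":0,"gripper":0},{"linear":[-0.9,0.165,0],"twist":0,"gripper":0},{"linear":[-0.9,0.165,0],"twist":0,"gripper":0},{"linear":[-0.9,0.165,0],"twist":0,"gripper":0}]'
python3 -c "
from h import *
s=snap('scene','s7.png');t=snap('top','t7.png');o=robot.get_obs();print(o['tool_pos'],o['wrist_force'])
A=cv2.resize(s['image'][110:230,310:440],None,fx=5,fy=5,interpolation=2)
cv2.imwrite('pics/z8.png',A[...,::-1])"
```

```text
time: 10.35
tool_pos: [0.4864, -0.1571, 0.3048]
ee_rot: [3.14, -0.002, 0.359]
wrist_force: [-0.6, 0.1, -4.5]
width: 0.0215
[ 0.48683776 -0.15719821  0.30400308] [-0.92352781 -0.65790099 -4.50729562]
```

View pics/z8.png

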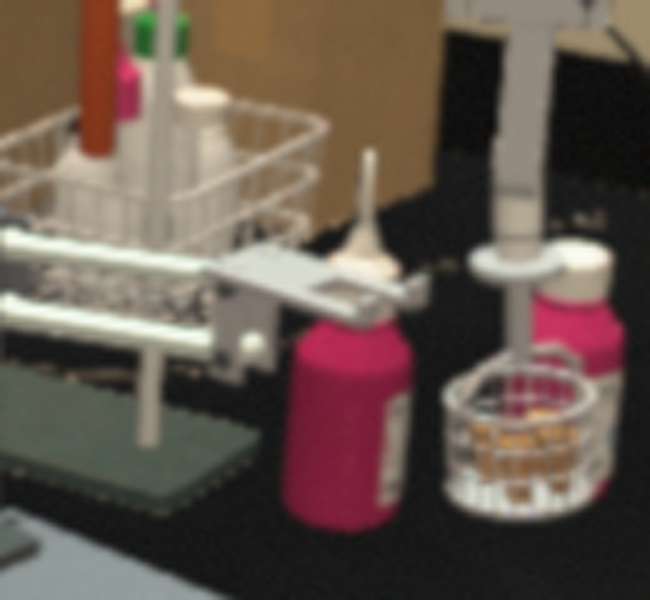

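Compared with the earlier view, the basket's bottom has shifted right by a few px, so it kept a tilt of about 5° in the grip. I'll set it on the free worktop to straighten it and regrip. First I'll check the free spot.

```bash
python3 -c "
from h import *
t=load('top0');W=cloud(t);Z=W[...,2]
for x,y in((.487,-.157),(.45,-.08),(.47,-.06),(.45,-.05),(.46,-.03)):
    k=(np.hypot(W[...,0]-x,W[...,1]-y)<.075);print(x,y,proj(t,[[x,y,0]])[0].round(0),k.sum(),np.nanmax(Z[k]),np.nanpercentile(Z[k],50), t['image'][k].mean())
k=(Z>.005)&(Z<.05)&(W[...,0]>.4)&(W[...,0]<.85)&(W[...,1]<-.03)&(W[...,1]>-.25)
print('tray',np.nanmin(W[k],0),np.nanmax(W[k],0))
# tilt of held basket via s7 depth
b=load('s7');W=cloud(b);Z=W[...,2];x,y=.4868,-.1572
for lo in np.arange(.14,.30,.008):
    q=(np.abs(W[...,0]-x)<.05)&(np.abs(W[...,1]-y)<.05)&(Z>=lo)&(Z<lo+.008)
    if q.sum(): v,u=np.where(q);print(round(lo,3),q.sum(),(u.min()+u.max())/2,proj(b,[[x,y,lo+.004]])[0].round(1),u.max()-u.min())
"
```

```text
0.487 -0.157 [404. 278.] 2524 0.24676381881262655 0.00020055313891909066 81.41270470153196
0.45 -0.08 [375. 292.] 2481 0.007454288245644536 -0.0011315838707104398 31.75198172779793
0.47 -0.06 [368. 284.] 2476 0.011403567027355566 -0.0011015484948259102 32.125201938610665
0.45 -0.05 [364. 292.] 2491 0.007454288245644536 -0.0010901875303981345 30.403853873946208
0.46 -0.03 [356. 288.] 2480 0.007454288245644536 -0.0010575821728886492 30.153494623655913
tray [ 0.402573   -0.24006313  0.00500159] [ 0.84999459 -0.03157009  0.04924389]
0.156 82 413.5 [407.5 207.3] 29
0.164 111 413.5 [407.8 204.2] 29
0.172 88 413.5 [408.1 201.1] 29
0.18 90 413.5 [408.4 198. ] 29
0.188 149 413.5 [408.7 194.9] 29
0.196 57 413.5 [409.  191.7] 29
0.204 98 413.5 [409.3 188.5] 29
0.212 39 414.5 [409.6 185.3] 27
0.22 32 413.5 [409.9 182.1] 21
0.228 32 415.0 [410.2 178.9] 14
0.236 18 413.0 [410.6 175.7] 4
0.244 16 413.0 [410.9 172.4] 4
0.252 15 413.0 [411.2 169.2] 4
0.26 11 411.5 [411.5 165.9] 7
0.268 64 413.0 [411.8 162.6] 18
0.276 65 414.5 [412.1 159.3] 15
0.284 31 413.0 [412.5 155.9] 10
0.292 32 413.5 [412.8 152.6] 9
```

```bash
python3 -m inch '[{"linear":[-0.1,0.15,0],"twist":0,"gripper":0},{"linear":[-0.2,0.35,0],"twist":0,"gripper":0},{"linear":[-0.3,0.6,0],"twist":0,"gripper":0},{"linear":[-0.35,0.8,0],"twist":0,"gripper":0},{"linear":[-0.4,0.9,0],"twist":0,"gripper":0}]'
python3 -m inch '[{"linear":[-0.1,0.2,0],"twist":0,"gripper":0},{"linear":[-0.17,0.37,-0.2],"twist":0,"gripper":0},{"linear":[-0.17,0.37,-0.4],"twist":0,"gripper":0},{"linear":[-0.17,0.37,-0.6],"twist":0,"gripper":0},{"linear":[-0.17,0.37,-0.8],"twist":0,"gripper":0},{"linear":[-0.17,0.37,-1],"twist":0,"gripper":0},{"linear":[-0.17,0.37,-1],"twist":0,"gripper":0},{"linear":[-0.17,0.37,-1],"twist":0,"gripper":0}]'
python3 -m inch '[{"linear":[0,0,-0.1],"twist":0,"gripper":0},{"linear":[0,0,-0.2],"twist":0,"gripper":0},{"linear":[0,0,-0.3],"twist":0,"gripper":0},{"linear":[0,0,-0.38],"twist":0,"gripper":0},{"linear":[0,0,-0.44],"twist":0,"gripper":0},{"linear":[0,0,-0.5],"twist":0,"gripper":0},{"linear":[0,0,-0.5],"twist":0,"gripper":0},{"linear":[0,0,-0.5],"twist":0,"gripper":0}]'
```

```text
time: 10.87
tool_pos: [0.4466, -0.0651, 0.304]
ee_rot: [-3.141, -0.001, 0.361]
wrist_force: [0.5, -0.4, -4.4]
width: 0.021
time: 11.53
tool_pos: [0.4287, -0.0301, 0.2029]
ee_rot: [-3.14, 0.003, 0.359]
wrist_force: [0.8, 0.0, -4.4]
width: 0.0212
time: 12.2
tool_pos: [0.4289, -0.03, 0.1537]
ee_rot: [-3.141, 0.001, 0.359]
wrist_force: [0.5, 0.4, -3.6]
width: 0.0207
```

```bash
python3 -m inch '[{"linear":[0,0,-0.02],"twist":0,"gripper":0},{"linear":[0,0,-0.04],"twist":0,"gripper":0},{"linear":[0,0,-0.05],"twist":0,"gripper":0},{"linear":[0,0,-0.05],"twist":0,"gripper":0}]'
python3 -m inch '[{"linear":[0,0,-0.01],"twist":0,"gripper":0},{"linear":[0,0,-0.02],"twist":0,"gripper":0},{"linear":[0,0,-0.03],"twist":0,"gripper":0},{"linear":[0,0,-0.03],"twist":0,"gripper":0}]'
```

```text
time: 12.53
tool_pos: [0.4291, -0.03, 0.1489]
ee_rot: [3.142, 0.0, 0.359]
wrist_force: [0.3, 0.6, -4.7]
width: 0.0213
time: 12.87
tool_pos: [0.43, -0.0301, 0.1479]
ee_rot: [3.14, -0.003, 0.359]
wrist_force: [-1.5, 0.1, 3.8]
width: 0.0214
```

```bash
python3 -m inch '[{"linear":[0,0,-0.01],"twist":0,"gripper":0},{"linear":[0,0,-0.02],"twist":0,"gripper":0},{"linear":[0,0,-0.02],"twist":0,"gripper":0}]'
python3 -m inch '[{"linear":[0,0,0],"twist":0,"gripper":0.3},{"linear":[0,0,0],"twist":0,"gripper":0.35},{"linear":[0,0,0],"twist":0,"gripper":0.4},{"linear":[0,0,0],"twist":0,"gripper":0.4},{"linear":[0,0,0],"twist":0,"gripper":0.4},{"linear":[0,0,0],"twist":0,"gripper":0.4}]'
python3 -c "
from h import *
s=snap('scene','s8.png')
o=robot.get_obs();print(o['tool_pos'],o['wrist_force'])
A=cv2.resize(s['image'][130:320,300:480],None,fx=4,fy=3,interpolation=2)
cv2.imwrite('pics/z9.png',A[...,::-1])"
```

```text
time: 13.12
tool_pos: [0.4307, -0.0302, 0.1478]
ee_rot: [3.139, -0.005, 0.359]
wrist_force: [-2.8, 0.8, 11.8]
width: 0.0215
time: 13.62
tool_pos: [0.429, -0.03, 0.1436]
ee_rot: [-3.141, 0.001, 0.359]
wrist_force: [-0.2, 0.2, 0.0]
width: 0.0375
[ 0.42898926 -0.02998634  0.14364569] [ 0.3844845  -0.27266019  0.19521626]
```

View pics/z9.png

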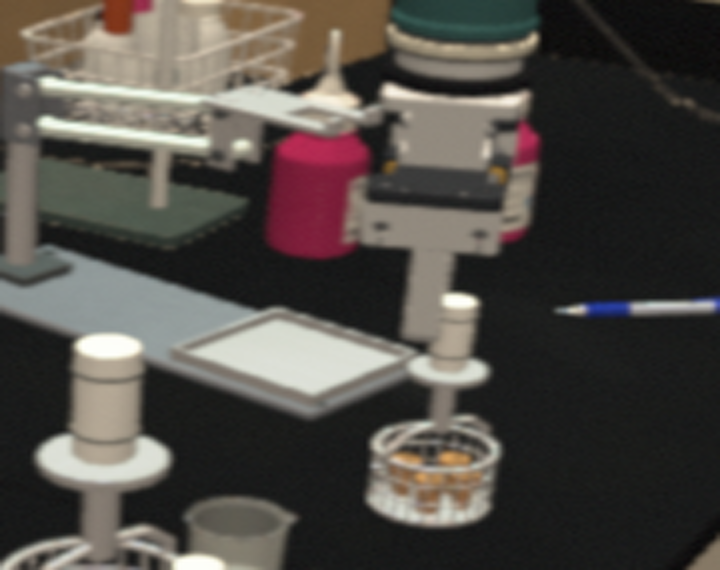

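```bash
python3 -c "
from h import *
b=load('s8');a=b['image'];W=cloud(b);Z=W[...,2]
print(plane(b,[414.7,229.5],.171), plane(b,[412.2,253.3],.116), proj(b,[[.429,-.03,.171]]))
# neck/grip centre columns by height
for lo in np.arange(.0,.18,.008):
    q=(np.abs(W[...,0]-.43)<.06)&(np.abs(W[...,1]+.03)<.06)&(Z>=lo)&(Z<lo+.008);v,u=np.where(q)
    if len(u): print(round(lo,3),len(u),u.min(),u.max(),v.min(),v.max())
"
```

```text
[[ 0.41402176 -0.03686556  0.171     ]] [[ 0.41177843 -0.0317208   0.116     ]] [[406.98129391 228.8323874 ]]
0.0 515 368 433 278 315
0.008 85 392 421 283 302
0.016 97 392 422 281 299
0.024 121 393 422 277 296
0.032 122 393 423 275 293
0.04 70 393 423 272 290
0.048 90 393 424 271 287
0.056 23 396 421 270 280
0.064 44 400 417 269 276
0.072 20 407 415 267 271
0.08 20 407 412 264 268
0.088 16 408 412 261 264
0.096 12 408 413 259 261
0.104 19 402 419 255 259
0.112 128 401 421 248 258
0.12 28 407 416 248 252
0.128 33 407 416 245 249
0.136 33 407 417 243 246
0.144 36 400 417 239 243
0.152 53 400 417 236 242
0.16 63 400 418 227 240
0.168 69 401 418 223 236
0.176 34 401 412 219 234
```

Basket stands upright; the grip top is at scene (413.5,229) while the TCP projects to (407,229). That puts it about 17 mm off along tool -x. I'll recentre, keeping clear of the grip, and look again.

```bash
python3 -m inch '[{"linear":[0,0,0.02],"twist":0,"gripper":0.6},{"linear":[-0.05,-0.02,0.02],"twist":0,"gripper":0.6},{"linear":[-0.1,-0.04,0.02],"twist":0,"gripper":0.6},{"linear":[-0.155,-0.06,0.02],"twist":0,"gripper":0.6},{"linear":[-0.155,-0.06,0.02],"twist":0,"gripper":0.6},{"linear":[-0.155,-0.06,0.02],"twist":0,"gripper":0.6},{"linear":[-0.155,-0.06,0.02],"twist":0,"gripper":0.6}]'
python3 -c "
from h import *
s=snap('scene','s9.png');t=snap('top','t9.png')
o=robot.get_obs();print(o['tool_pos'],o['wrist_force'],proj(s,[[*o['tool_pos'][:2],.171]]))
A=cv2.resize(s['image'][130:320,340:480],None,fx=4,fy=3,interpolation=2)
cv2.imwrite('pics/z10.png',A[...,::-1])"
```

```text
time: 14.25
tool_pos: [0.4136, -0.0361, 0.1461]
ee_rot: [3.141, -0.0, 0.359]
wrist_force: [0.6, -0.2, 0.2]
width: 0.0566
[ 0.4137046  -0.03598796  0.14605339] [-0.22769127 -0.14888109 -0.64102315] [[414.6634291  229.68611855]]
```

View pics/z10.png

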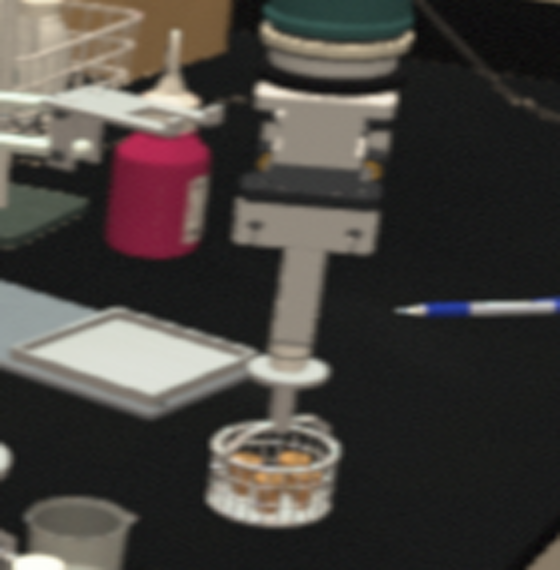

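View pics/t9.png

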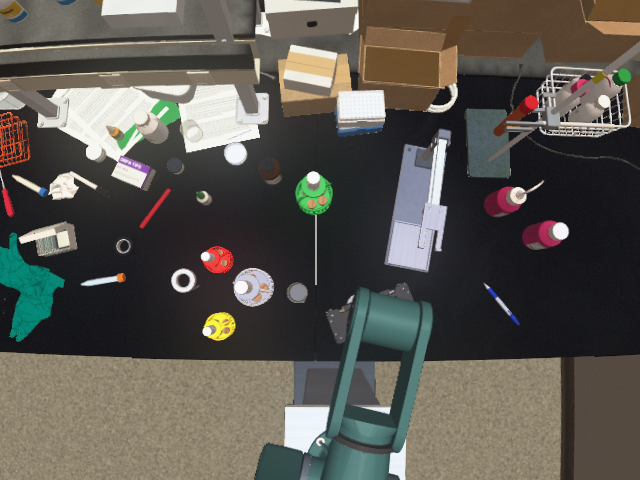

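The near finger now lines up with the grip and collar (scene col about 413). The other objects are undisturbed. Close again.

```bash
python3 -m inch '[{"linear":[0,0,0],"twist":0,"gripper":0.4},{"linear":[0,0,0],"twist":0,"gripper":0.3},{"linear":[0,0,0],"twist":0,"gripper":0.2},{"linear":[0,0,0],"twist":0,"gripper":0.1},{"linear":[0,0,0],"twist":0,"gripper":0},{"linear":[0,0,0],"twist":0,"gripper":0},{"linear":[0,0,0],"twist":0,"gripper":0},{"linear":[0,0,0],"twist":0,"gripper":0},{"linear":[0,0,0],"twist":0,"gripper":0}]'
python3 -m inch '[{"linear":[0,0,0],"twist":0,"gripper":0},{"linear":[0,0,0],"twist":0,"gripper":0}]'
```

```text
time: 15.1
tool_pos: [0.4137, -0.0362, 0.146]
ee_rot: [3.141, 0.0, 0.359]
wrist_force: [0.2, -1.2, -1.2]
width: 0.0215
time: 15.27
tool_pos: [0.4137, -0.0361, 0.146]
ee_rot: [3.141, -0.0, 0.359]
wrist_force: [0.7, 0.4, -0.2]
width: 0.0213
```

```bash
python3 -m inch '[{"linear":[0,0,0.05],"twist":0,"gripper":0},{"linear":[0,0,0.1],"twist":0,"gripper":0},{"linear":[0,0,0.25],"twist":0,"gripper":0},{"linear":[0,0,0.4],"twist":0,"gripper":0},{"linear":[0,0,0.6],"twist":0,"gripper":0},{"linear":[0,0,0.8],"twist":0,"gripper":0},{"linear":[0,0,0.9],"twist":0,"gripper":0}]'
python3 -m inch '[{"linear":[0,0,0.15],"twist":0,"gripper":0},{"linear":[0,0,0.3],"twist":0,"gripper":0},{"linear":[0.05,-0.15,0.45],"twist":0,"gripper":0},{"linear":[0.15,-0.3,0.54],"twist":0,"gripper":0},{"linear":[0.22,-0.45,0.54],"twist":0,"gripper":0},{"linear":[0.3,-0.6,0.54],"twist":0,"gripper":0}]'
python3 -m inch '[{"linear":[0.1,-0.15,0],"twist":0,"gripper":0},{"linear":[0.2,-0.3,0],"twist":0,"gripper":0},{"linear":[0.27,-0.45,0],"twist":0,"gripper":0},{"linear":[0.34,-0.58,0],"twist":0,"gripper":0},{"linear":[0.34,-0.58,0],"twist":0,"gripper":0},{"linear":[0.34,-0.58,0],"twist":0,"gripper":0},{"linear":[0.34,-0.58,0],"twist":0,"gripper":0},{"linear":[0.34,-0.58,0],"twist":0,"gripper":0}]'
python3 -c "
from h import *
b=snap('scene','s10.png')
o=robot.get_obs();x,y,z=o['tool_pos'];print(x,y,z,o['wrist_force'])
W=cloud(b);Z=W[...,2]
for lo in np.arange(.14,.30,.008):
    q=(np.abs(W[...,0]-x)<.045)&(np.abs(W[...,1]-y)<.045)&(Z>=lo)&(Z<lo+.008)
    if q.sum(): v,u=np.where(q);print(round(lo,3),q.sum(),(u.min()+u.max())/2,proj(b,[[x,y,lo+.004]])[0].round(1),u.max()-u.min())
A=cv2.resize(b['image'][110:230,310:440],None,fx=5,fy=5,interpolation=2)
cv2.imwrite('pics/z11.png',A[...,::-1])
"
```

```text
time: 15.85
tool_pos: [0.4142, -0.0359, 0.2384]
ee_rot: [3.14, -0.002, 0.359]
wrist_force: [0.4, -0.6, -3.5]
width: 0.0214
time: 16.35
tool_pos: [0.4439, -0.0965, 0.2905]
ee_rot: [3.141, -0.0, 0.359]
wrist_force: [-0.7, -0.5, -4.3]
width: 0.0216
time: 17.02
tool_pos: [0.4774, -0.1533, 0.2902]
ee_rot: [-3.141, -0.0, 0.36]
wrist_force: [-0.1, -1.1, -4.2]
width: 0.0214
0.47737595670722954 -0.15326762036056027 0.29033790263086495 [ 0.14577208 -0.36223052 -3.84583076]
0.14 84 410.0 [409.8 215. ] 26
0.148 100 409.5 [410.1 212. ] 27
0.156 95 409.5 [410.4 208.9] 27
0.164 71 410.0 [410.7 205.8] 28
0.172 142 410.5 [411.  202.6] 27
0.18 42 410.5 [411.3 199.5] 27
0.188 117 411.0 [411.7 196.3] 28
0.196 19 411.0 [412.  193.2] 28
0.204 29 411.0 [412.3 190. ] 22
0.212 35 411.5 [412.6 186.8] 15
0.22 18 412.0 [412.9 183.6] 4
0.228 15 412.0 [413.3 180.3] 4
0.236 20 412.5 [413.6 177.1] 5
0.244 9 412.5 [413.9 173.8] 5
0.252 50 413.0 [414.2 170.5] 18
0.26 79 413.0 [414.6 167.2] 18
0.268 32 413.5 [414.9 163.9] 9
0.276 34 414.5 [415.2 160.6] 9
0.284 34 414.5 [415.5 157.2] 9
0.292 21 414.5 [415.9 153.9] 9
```

View pics/z11.png

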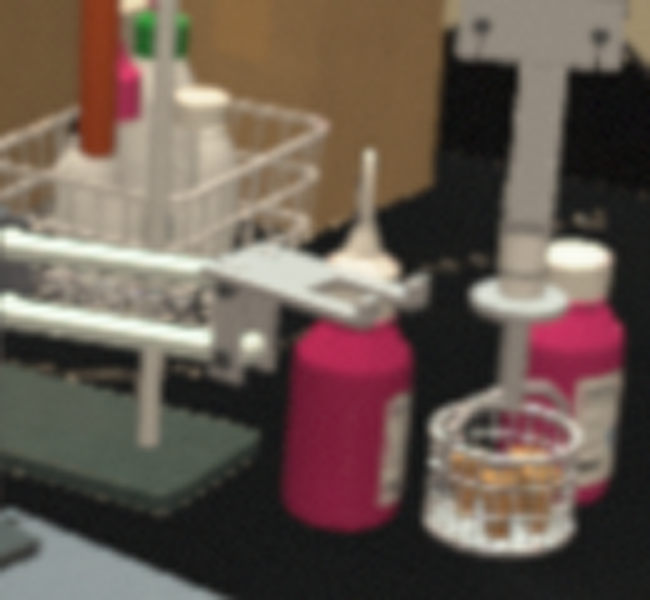

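The basket hangs upright (constant 1 px bias), with the collar underside at about 0.254. I'll enter again in two stages, watching the force.

```bash
python3 -m inch '[{"linear":[0.1,-0.03,0],"twist":0,"gripper":0},{"linear":[0.2,-0.05,0],"twist":0,"gripper":0},{"linear":[0.3,-0.07,0],"twist":0,"gripper":0},{"linear":[0.4,-0.085,0],"twist":0,"gripper":0},{"linear":[0.5,-0.105,0],"twist":0,"gripper":0},{"linear":[0.6,-0.125,0],"twist":0,"gripper":0},{"linear":[0.6,-0.125,0],"twist":0,"gripper":0},{"linear":[0.6,-0.125,0],"twist":0,"gripper":0}]'
python3 -m inch '[{"linear":[0.08,-0.015,0],"twist":0,"gripper":0},{"linear":[0.15,-0.03,0],"twist":0,"gripper":0},{"linear":[0.2,-0.04,0],"twist":0,"gripper":0},{"linear":[0.2,-0.04,0],"twist":0,"gripper":0}]'
python3 -c "
from h import *
b=snap('scene','s11.png');o=robot.get_obs();print(o['tool_pos'],o['wrist_force'])
cv2.imwrite('pics/z12.png',cv2.resize(b['image'][130:230,310:410],None,fx=6,fy=6,interpolation=2)[...,::-1])"
```

```text
time: 17.73
tool_pos: [0.5381, -0.1666, 0.2892]
ee_rot: [-3.14, 0.002, 0.359]
wrist_force: [-1.1, 0.6, -4.2]
width: 0.0215
time: 18.07
tool_pos: [0.5586, -0.1707, 0.2896]
ee_rot: [3.142, -0.0, 0.359]
wrist_force: [0.4, 0.4, -3.5]
width: 0.0214
[ 0.55797965 -0.17057883  0.28965562] [-0.08868468 -0.35250606 -3.71466214]
```

View pics/z12.png

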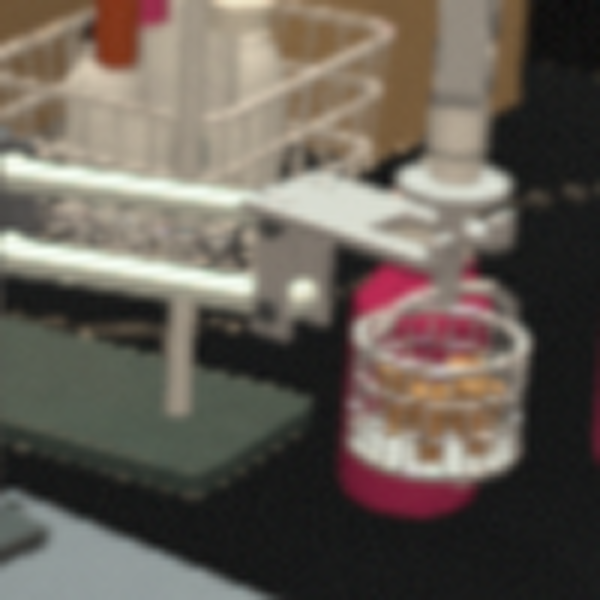

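```bash
python3 -m inch '[{"linear":[0.08,-0.015,0],"twist":0,"gripper":0},{"linear":[0.14,-0.025,0],"twist":0,"gripper":0},{"linear":[0.18,-0.03,0],"twist":0,"gripper":0},{"linear":[0.18,-0.03,0],"twist":0,"gripper":0},{"linear":[0.18,-0.03,0],"twist":0,"gripper":0}]'
python3 -c "
from h import *
f=[]
for i in range(12):
    b=robot.snapshot('scene');f.append(robot.get_obs()['wrist_force'])
b=snap('scene','s12.png');t=snap('top','t12.png');o=robot.get_obs();print(o['time'],o['tool_pos'],np.mean(f,0),np.std(f,0))
A=cv2.resize(b['image'][130:230,310:410],None,fx=4,fy=4,interpolation=2);B=cv2.resize(t['image'][170:270,390:490],None,fx=4,fy=4,interpolation=2)
cv2.imwrite('pics/z13.png',np.hstack([A,B])[...,::-1])"
```

```text
time: 18.53
tool_pos: [0.5757, -0.1735, 0.2897]
ee_rot: [-3.141, 0.001, 0.359]
wrist_force: [-0.0, -0.8, -4.7]
width: 0.0212
19.2333 [ 0.57559635 -0.17351581  0.29000779] [ 0.13827997 -0.23031961 -4.41455704] [0.53074866 0.54084086 0.32337466]
```

View pics/z13.png

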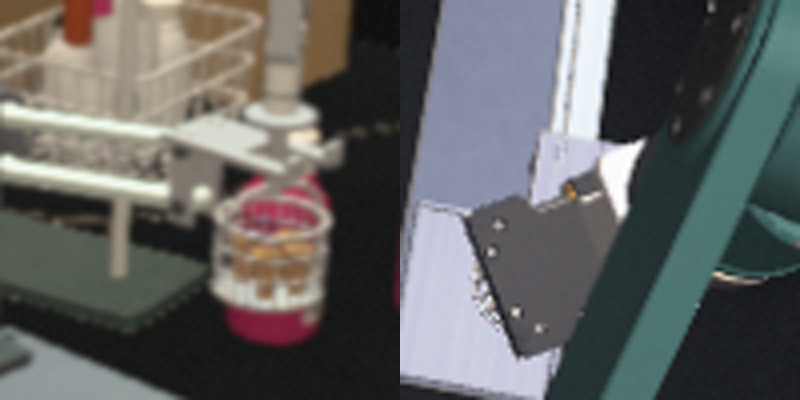

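Seated above the slot, no side force; weight averages 4.41 N, so expected sink is about 45 mm and final TCP z about 0.226. I'll let down in stages.

```bash
python3 -m inch '[{"linear":[0,0,-0.03],"twist":0,"gripper":0},{"linear":[0,0,-0.06],"twist":0,"gripper":0},{"linear":[0,0,-0.09],"twist":0,"gripper":0},{"linear":[0,0,-0.12],"twist":0,"gripper":0},{"linear":[0,0,-0.15],"twist":0,"gripper":0},{"linear":[0,0,-0.18],"twist":0,"gripper":0},{"linear":[0,0,-0.21],"twist":0,"gripper":0},{"linear":[0,0,-0.24],"twist":0,"gripper":0},{"linear":[0,0,-0.27],"twist":0,"gripper":0},{"linear":[0,0,-0.3],"twist":0,"gripper":0}]'
python3 -m inch '[{"linear":[0,0,-0.02],"twist":0,"gripper":0},{"linear":[0,0,-0.04],"twist":0,"gripper":0},{"linear":[0,0,-0.06],"twist":0,"gripper":0},{"linear":[0,0,-0.08],"twist":0,"gripper":0},{"linear":[0,0,-0.1],"twist":0,"gripper":0},{"linear":[0,0,-0.1],"twist":0,"gripper":0},{"linear":[0,0,-0.1],"twist":0,"gripper":0}]'
python3 -c "
from h import *
f=[]
for i in range(10):
    b=robot.snapshot('scene');f.append(robot.get_obs()['wrist_force'])
b=snap('scene','s13.png');o=robot.get_obs();print(o['time'],o['tool_pos'],np.mean(f,0),np.std(f,0))
cv2.imwrite('pics/z14.png',cv2.resize(b['image'][130:250,310:410],None,fx=5,fy=5,interpolation=2)[...,::-1])"
```

```text
time: 20.07
tool_pos: [0.5754, -0.1735, 0.2602]
ee_rot: [3.141, -0.0, 0.359]
wrist_force: [-1.1, 0.7, -2.5]
width: 0.0212
time: 20.65
tool_pos: [0.5756, -0.1735, 0.2499]
ee_rot: [-3.142, 0.0, 0.359]
wrist_force: [-1.9, -0.2, -1.9]
width: 0.0216
21.2 [ 0.57561012 -0.1734776   0.25001917] [-2.11057022  0.48929456 -1.41452867] [0.33516002 0.46954883 0.29394057]
```

View pics/z14.png

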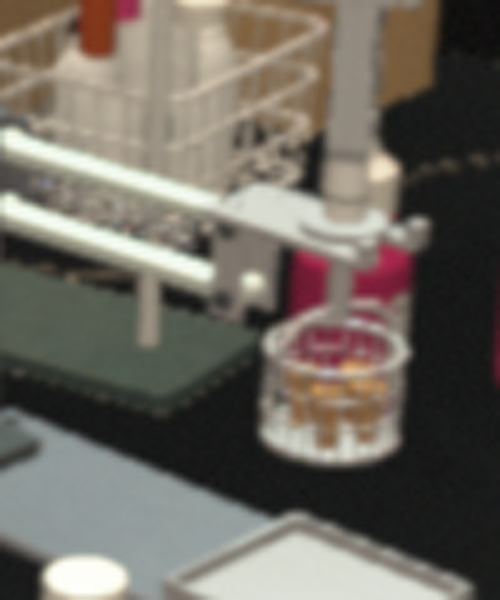

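Fork has taken it and sunk with it; Fz -1.41 matches the spring law (about 21 mm). There is a 2 N side force along -x, from the fork's slight outward arc. I'll ease 2 mm outward while going lower.

```bash
python3 -m inch '[{"linear":[-0.01,0.002,-0.02],"twist":0,"gripper":0},{"linear":[-0.02,0.004,-0.04],"twist":0,"gripper":0},{"linear":[-0.02,0.004,-0.06],"twist":0,"gripper":0},{"linear":[-0.02,0.004,-0.08],"twist":0,"gripper":0},{"linear":[-0.02,0.004,-0.1],"twist":0,"gripper":0},{"linear":[-0.02,0.004,-0.12],"twist":0,"gripper":0},{"linear":[-0.02,0.004,-0.14],"twist":0,"gripper":0},{"linear":[-0.02,0.004,-0.14],"twist":0,"gripper":0},{"linear":[-0.02,0.004,-0.14],"twist":0,"gripper":0}]'
python3 -c "
from h import *
f=[]
for i in range(10):
    b=robot.snapshot('scene');f.append(robot.get_obs()['wrist_force'])
b=snap('scene','s14.png');o=robot.get_obs();print(o['time'],o['tool_pos'],np.mean(f,0),np.std(f,0))
cv2.imwrite('pics/z15.png',cv2.resize(b['image'][150:250,320:400],None,fx=6,fy=6,interpolation=2)[...,::-1])"
```

```text
time: 21.95
tool_pos: [0.5737, -0.1731, 0.236]
ee_rot: [3.141, -0.0, 0.359]
wrist_force: [2.1, -0.9, 0.5]
width: 0.0219
22.5 [ 0.57368235 -0.17312518  0.23604134] [ 2.61652714 -0.64420596 -0.70824651] [0.46152275 0.53049598 0.34626822]
```

View pics/z15.png

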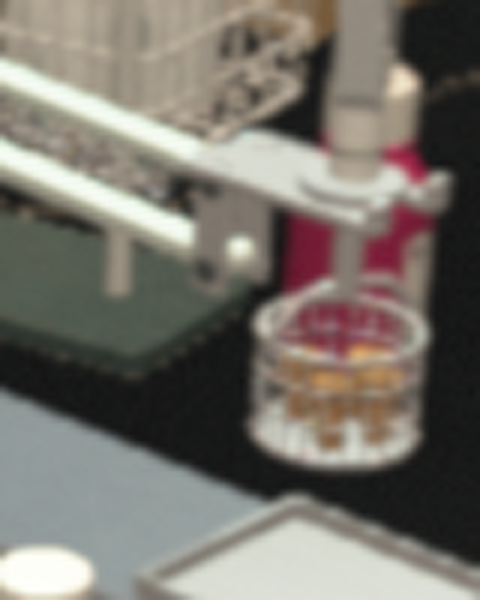

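The force reversed, so it is friction and not a jam; the collar lies flat on the prongs. About 10 mm remain, to TCP z 0.226.

```bash
python3 -m inch '[{"linear":[0.005,0,-0.02],"twist":0,"gripper":0},{"linear":[0.01,-0.002,-0.04],"twist":0,"gripper":0},{"linear":[0.015,-0.003,-0.06],"twist":0,"gripper":0},{"linear":[0.015,-0.003,-0.08],"twist":0,"gripper":0},{"linear":[0.015,-0.003,-0.09],"twist":0,"gripper":0},{"linear":[0.015,-0.003,-0.1],"twist":0,"gripper":0},{"linear":[0.015,-0.003,-0.1],"twist":0,"gripper":0},{"linear":[0.015,-0.003,-0.1],"twist":0,"gripper":0}]'
python3 -c "
from h import *
f=[]
for i in range(24):
    b=robot.snapshot('scene');f.append(robot.get_obs()['wrist_force'])
o=robot.get_obs();print(o['time'],o['tool_pos'],np.mean(f,0),np.std(f,0))"
```

```text
time: 23.17
tool_pos: [0.5749, -0.1733, 0.2259]
ee_rot: [-3.141, 0.001, 0.359]
wrist_force: [-0.2, -0.7, 0.2]
width: 0.0213
24.3667 [ 0.57499882 -0.17332536  0.22593703] [-1.37908728  0.53256203  0.20574648] [0.69717691 0.58216418 0.51899756]
```

```bash
python3 -m inch '[{"linear":[-0.003,0.001,0.005],"twist":0,"gripper":0},{"linear":[-0.006,0.002,0.01],"twist":0,"gripper":0},{"linear":[-0.006,0.002,0.01],"twist":0,"gripper":0},{"linear":[-0.006,0.002,0.01],"twist":0,"gripper":0},{"linear":[-0.006,0.002,0.01],"twist":0,"gripper":0}]'
python3 -c "
from h import *
f=[]
for i in range(30):
    b=robot.snapshot('scene');f.append(robot.get_obs()['wrist_force'])
o=robot.get_obs();print(o['time'],o['tool_pos'],np.mean(f,0),np.std(f,0))"
```

```text
time: 24.78
tool_pos: [0.5748, -0.1733, 0.2272]
ee_rot: [3.141, -0.001, 0.359]
wrist_force: [-1.2, 0.4, -0.2]
width: 0.021
26.2833 [ 0.57462086 -0.17322426  0.22704412] [ 0.465812   -0.17385736  0.186506  ] [0.76984199 0.44629234 0.37493718]
```

Fz is +0.19 ± 0.07 N, so raise 1.5 mm, settle, then open.

```bash
python3 -m inch '[{"linear":[0,0,0.005],"twist":0,"gripper":0},{"linear":[0,0,0.01],"twist":0,"gripper":0},{"linear":[0,0,0.015],"twist":0,"gripper":0},{"linear":[0,0,0.015],"twist":0,"gripper":0},{"linear":[0,0,0.015],"twist":0,"gripper":0},{"linear":[0,0,0.015],"twist":0,"gripper":0}]'
python3 -c "
from h import *
f=[]
for i in range(24):
    b=robot.snapshot('scene');f.append(robot.get_obs()['wrist_force'])
s=snap('scene','s15.png')
o=robot.get_obs();print(o['time'],o['tool_pos'],np.mean(f,0),np.std(f,0))
cv2.imwrite('pics/z16.png',cv2.resize(s['image'][150:250,320:400],None,fx=6,fy=6,interpolation=2)[...,::-1])"
```

```text
time: 26.78
tool_pos: [0.5745, -0.1732, 0.2285]
ee_rot: [3.141, 0.0, 0.359]
wrist_force: [1.0, -0.8, 0.0]
width: 0.0215
28.0333 [ 0.57452246 -0.17320287  0.22848416] [ 0.99186899 -0.58689339  0.15633176] [0.49503686 0.38802482 0.48101778]
```

View pics/z16.png

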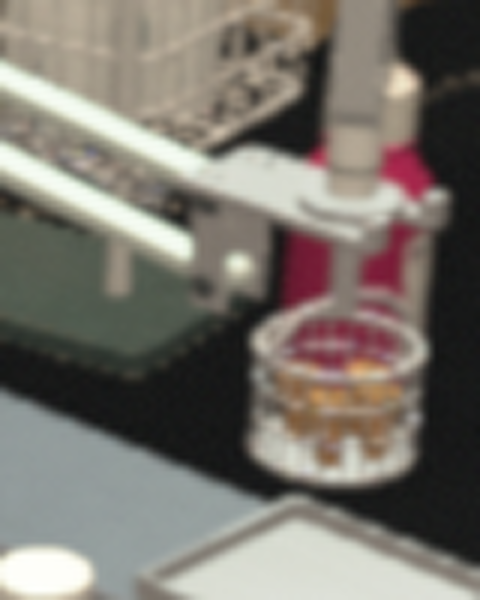

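The collar sits between the lips, flat, and the load is within noise of zero. I'll remove the small side load, then open gradually.

```bash
python3 -m inch '[{"linear":[0.004,-0.001,0],"twist":0,"gripper":0},{"linear":[0.004,-0.001,0],"twist":0,"gripper":0},{"linear":[0.004,-0.001,0],"twist":0,"gripper":0}]'
python3 -m inch '[{"linear":[0,0,0],"twist":0,"gripper":0.24},{"linear":[0,0,0],"twist":0,"gripper":0.25},{"linear":[0,0,0],"twist":0,"gripper":0.27},{"linear":[0,0,0],"twist":0,"gripper":0.29},{"linear":[0,0,0],"twist":0,"gripper":0.31},{"linear":[0,0,0],"twist":0,"gripper":0.33},{"linear":[0,0,0],"twist":0,"gripper":0.35},{"linear":[0,0,0],"twist":0,"gripper":0.38},{"linear":[0,0,0],"twist":0,"gripper":0.4},{"linear":[0,0,0],"twist":0,"gripper":0.4}]'
python3 -c "
from h import *
s=snap('scene','s16.png')
o=robot.get_obs();print(o['time'],o['tool_pos'],o['wrist_force'],o['width'])
a=load('s15')['image']
f=lambda i:cv2.resize(i[150:250,320:400],None,fx=5,fy=5,interpolation=2)
cv2.imwrite('pics/z17.png',np.hstack([f(a),f(s['image'])])[...,::-1])"
```

```text
time: 28.28
tool_pos: [0.5746, -0.1732, 0.2283]
ee_rot: [-3.141, 0.001, 0.359]
wrist_force: [-0.8, 0.3, -0.3]
width: 0.0212
time: 29.12
tool_pos: [0.5749, -0.1733, 0.2285]
ee_rot: [3.141, 0.0, 0.359]
wrist_force: [-0.2, -0.1, -0.0]
width: 0.0372
29.1667 [ 0.57494302 -0.17328001  0.22852762] [-1.1815376  -0.24525516  0.23755837] 0.03742973958211838
```

View pics/z17.png

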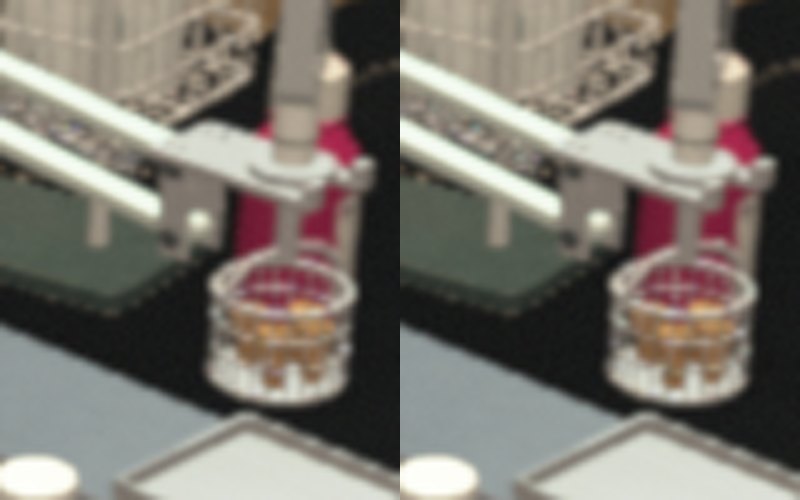

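No visible movement on release. I'll open further and retreat straight up slowly, then aside.

```bash
python3 -m inch '[{"linear":[0,0,0],"twist":0,"gripper":0.5},{"linear":[0,0,0],"twist":0,"gripper":0.6},{"linear":[0,0,0],"twist":0,"gripper":0.6},{"linear":[0,0,0.05],"twist":0,"gripper":0.6},{"linear":[0,0,0.15],"twist":0,"gripper":0.6},{"linear":[0,0,0.3],"twist":0,"gripper":0.6},{"linear":[0,0,0.5],"twist":0,"gripper":0.6},{"linear":[0,0,0.7],"twist":0,"gripper":0.6},{"linear":[0,0,0.9],"twist":0,"gripper":0.6},{"linear":[0,0,1],"twist":0,"gripper":0.6}]'
python3 -m inch '[{"linear":[0,0,0.2],"twist":0,"gripper":0.6},{"linear":[-0.2,0,0.3],"twist":0,"gripper":0.6},{"linear":[-0.5,0.2,0.3],"twist":0,"gripper":0.6},{"linear":[-0.8,0.4,0.3],"twist":0,"gripper":0.6},{"linear":[-1,0.7,0.3],"twist":0,"gripper":0.6},{"linear":[-1,1,0.3],"twist":0,"gripper":0.6},{"linear":[-1,1,0.3],"twist":0,"gripper":0.6}]'
python3 -m inch '[{"linear":[-0.3,0.3,0],"twist":0,"gripper":0.6},{"linear":[-0.6,0.6,0],"twist":0,"gripper":0.6},{"linear":[-0.9,0.6,0],"twist":0,"gripper":0.6},{"linear":[-0.9,0.6,0],"twist":0,"gripper":0.6},{"linear":[-0.9,0.6,0],"twist":0,"gripper":0.6}]'
python3 -c "
from h import *
s=snap('scene','s17.png');t=snap('top','t17.png')
o=robot.get_obs();print(o['time'],o['tool_pos'],o['wrist_force'],o['width'])
W=cloud(t);Z=W[...,2]
k=(np.hypot(W[...,0]-.575,W[...,1]+.173)<.012)&(Z>.2);print('grip top',k.sum(),np.nanmedian(W[k],0))
k=(np.hypot(W[...,0]-.635,W[...,1]+.184)<.015)&(Z>.15);print('fork plate',np.nanmedian(Z[k]))
A=cv2.resize(s['image'][140:280,310:410],None,fx=4,fy=4,interpolation=2);B=cv2.resize(t['image'][170:310,280:460],None,fx=2,fy=4,interpolation=2)
cv2.imwrite('pics/z18.png',np.hstack([A,B])[...,::-1])"
```

```text
time: 30.0
tool_pos: [0.5755, -0.1735, 0.3329]
ee_rot: [3.138, -0.004, 0.359]
wrist_force: [1.0, -0.5, 0.5]
width: 0.0566
time: 30.58
tool_pos: [0.4737, -0.0694, 0.3608]
ee_rot: [3.141, -0.004, 0.364]
wrist_force: [0.6, -0.1, -0.1]
width: 0.0564
time: 31.0
tool_pos: [0.3846, -0.0133, 0.3597]
ee_rot: [3.139, -0.003, 0.359]
wrist_force: [0.1, -0.4, -0.2]
width: 0.0561
31.1 [ 0.38568734 -0.01383199  0.35852891] [ 0.15723896  0.32628959 -0.53460445] 0.0561875739475462
grip top 139 [ 0.57297223 -0.16889611  0.2497094 ]
fork plate 0.1911425127007398
```

View pics/z18.png

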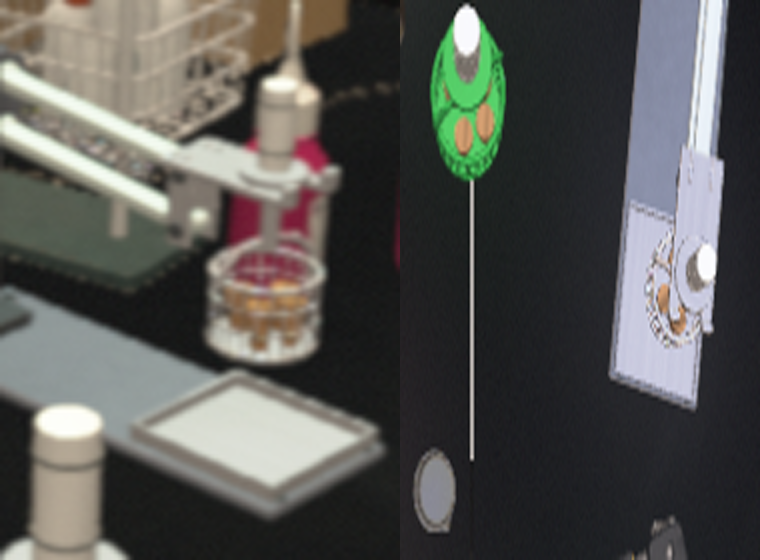

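View pics/s17.png

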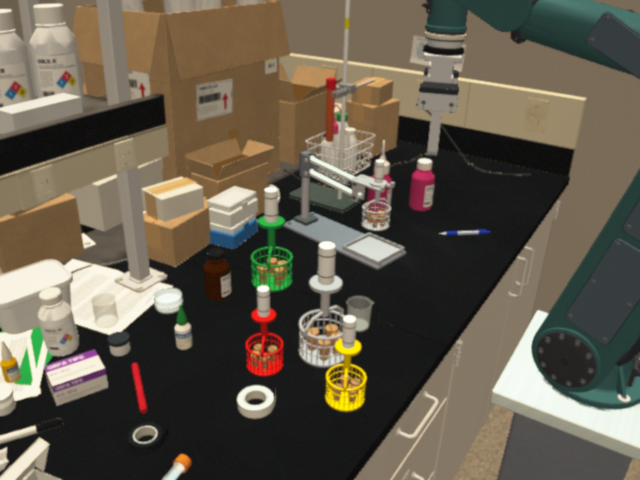

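Basket hangs in the fork over the tray (scene (376,215)). The fork plate is at about 0.191, some 43 mm down, and the beaker at scene (360,313) hasn't moved. One check that it is still, then I hand in.

```bash
python3 -c "
from h import *
t=snap('top','t18.png');a=load('t17')['image'].astype(int)
print(np.abs(t['image'].astype(int)-a)[180:280,380:460].mean())
u=load('top0')['image'].astype(int);print('beaker',np.abs(t['image'].astype(int)-u)[275:310,283:312].mean())
print(robot.close_job(),robot.get_obs()['time'])"
```

```text
0.972125
beaker 1.4275862068965517
the job is handed in; nothing more can be done
the job is handed in; nothing more can be done
```

The small grey basket hangs by its collar in the fork over the drip tray, and I handed the job in at about 31 s of the 58 s allowed.

**What went wrong on the way:** My first entry into the fork was about 15 mm too high. The bail touched the fork's underside with about 10 N and tilted the basket in the grip. I backed out, stood the basket on free worktop to straighten it, gripped it again and entered at the right height. The second entry made no contact.

**Letting down:** I lowered the basket with the arm until the arm carried it. The wrist load went from -4.4 N in the air to about +0.15 N ± 0.1 N. That last reading did not quite reach zero, but it is within the noise. A small side force from friction was eased before I opened the gripper.

**Last checks:**
- Before and after release, the pictures showed no visible movement of the basket.
- The fork plate measured about 0.191 m high, roughly 43 mm below its empty height, which agrees with the expected 45 mm.
- The collar lay flat between the stop lips, and the basket was still between the last two pictures.
- The beaker had not moved, and the robot stood clear of everything.

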